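# Lock the cover on the mixing pot and crank the keeper jaw home

## Task

Get the shaker stand ready to mix: put the large notched cover over the mixing pot so that its two notches pass over the pot's lugs and it sits flat on the plate, then twist it clockwise as far as it goes to lock it. Then take the crank by its spinning grip and turn it clockwise in one steady go, without letting go, until it stops and the keeper jaw is fully home against the cover; leave the small cover, the bottle and the jar where they stand.

Things in the scene. Friction and masses are not known exactly. Their poses are not given: they have to be found in the camera images.
- shaker: Fixed grey stand, plate 120 x 280 mm (local x by y), its top 20 mm above the table. Origin: centre of its underside; z up; yaw -0.1 to 0.45 rad. On it: the pot at local (0, +75 mm); a gearbox 76 x 70 mm, top 90 mm above the table, at (0, -75 mm) with the crank on top; between them the keeper jaw, top 66 mm above the table, which slides along local +y to the pot.
- pot (a point): On the steel mixing pot's axis at the plate's top (z 20 mm), axes as the shaker's. The pot is an open upright shell fixed to the plate, 49 mm in outer diameter, 45 mm tall, tapering to 41 mm over its top 11 mm. Two lugs, 10 mm wide, 10 to 16 mm above the plate, stick out along local +x and -x to 31 mm from the axis.
- crank_axis (a point): A fixed point on the crank's upright axis, 140 mm above the table, the height of the grip's middle.
- crank_grip (a point): Middle of the crank's grip: an upright black sleeve 22 mm in diameter, 112 to 167 mm above the table (this point at 140 mm), 45 mm from the crank axis. It spins freely on its pin, so a hand holding it need not turn. The crank's steel arm lies below it, top 111 mm above the table.
- crank (a joint): Crank angle, rad, growing clockwise seen from above. It starts between 0 and 3 and runs to a hard stop at 17.6, so 2.3 to 2.8 turns; it takes about 1.5 N at the grip and stays where it is left. Each turn moves the jaw 10 mm towards the pot; at the stop the jaw just meets the cover.
- cover: The large cover, loose, upright at one of four places beside the stand, any yaw: an aluminium bell open below, 66 mm in outer and 56 mm in inner diameter, 62 mm tall, 130 to 210 g. Origin: centre of its lower rim, z up. A black bar handle on top, 44 mm along local x, 14 mm thick along y, 62 to 90 mm above the rim: grip it across its thickness. Play round the pot 3 mm.
- cover_notch (a point): The notch in the large cover's rim at local +x (its twin is at -x), open below, 17 mm wide, 19 mm high, with a side leg. With the cover's x along the shaker's x, either way round, the notches pass over the lugs and the cover comes down on the plate; turned clockwise from above it locks and stops after about 45 degrees (0.78 rad). This point: on the outer wall, 10 mm above the rim.
- small_cover: A smaller cover without notches, loose, 50 mm in diameter, 72 mm tall with its bar handle; too small for the pot. Leave it. Origin: centre of its rim.
- bottle: Loose white plastic bottle, 55 mm in diameter, 104 mm tall, a bystander. Origin: centre of its foot.
- jar: Loose spice-type jar of pigment, 47 mm in diameter, 98 mm tall, a bystander. Origin: centre of its foot.
- tall_left: Fixed white bottle, 64 mm in diameter, 167 mm tall, an obstacle between the stand and the left-hand places, near the table's back edge. Origin: centre of its foot.
- tall_right: Fixed white bottle, 64 mm in diameter, 167 mm tall, an obstacle between the stand and the right-hand places, near the table's back edge. Origin: centre of its foot.

How it is judged:
By the outcome, as a careful person would: the job done as asked, in the order asked, and still so for the second after the job is handed in, with the robot touching nothing.
It also fails if it takes over 72 s, if anything falls off the work surface, if the arm or the gripper's body presses on something with over 40 N, if the wrist force passes 120 N, or if a joint passes its speed limit or range.

## Robot

A 7-joint arm with a two-finger parallel gripper is mounted at the origin on the work surface; the furniture and walls round the work are solid. World frame = base frame: x ahead of the robot, y to its left, z up, the work surface at z = 0. Lengths are in m, angles in rad, forces in N, time in s.
With the tool pointing down it reaches from about 0.4 to 0.85 m from the base axis. Payload 10.4 kg.
Tool frame: the origin (TCP) lies at the very end of the fingers, on their centre line; the grasp point (between the pads) lies 19 mm behind it; z points along the fingers, y is the line along which they close (so a half turn about z gives the same grasp; the last joint's range is limited). The gripper opens to 85 mm and grips with 20 to 120 N. Pads are 22 mm wide; open, the fingers measure 114 mm over their backs; the gripper's body (76 mm by 85 mm) begins 54 mm behind the grasp point. The pads swing forward as they close: fully open they stand 13 mm farther back than shut.
Start: joints at [-1.176, 0.332, -0.065, 1.46, 0.022, 1.35, -0.088], TCP at [0.254, 0.571, 0.231] pointing down, gripper open.
Joint ranges: [-2.6, 2.6], [-0.5, 2.12], [-1.47, 1.34], [0.16, 2.42], [-1.27, 4.41], [0.06, 2.06], [-2.6, 2.6]. Speed limits (rad/s): [2.22, 2.22, 2.79, 2.79, 3.14, 3.14, 3.14].

## Interface

Orientations are given as a unit quaternion [x, y, z, w].
In Python, from workcell import manip, vision, order gives the robot as it stands. The module is installed in compiled form; this text tells all that it offers.
- The arm moves only by the tool move_arm, never from a script. Its argument "motion" is a list of rows, each a list of 3 entries, a list of its own where there are three numbers: the shift along the tool's x, y, z scaled (see below), then the turn, a rotation vector about the tool's x, y, z scaled (see below), then the opening, from -1 (shut) to 1 (fully open). In form: [[[dx, dy, dz], [wx, wy, wz], hand], ...]. A call has 1 to 12 rows; each row shifts and turns the commanded pose from where the row before left it, along the tool's axes as they then stand; what a row does not reach is not made up. The controller multiplies each number of a shift by 0.75 m and each number of a turn by pi/4 rad. A row lasts 1/10 s, in which the tool goes at most 50 mm and 8.59 degrees, less where a joint would pass 70% of its speed; a pose out of reach is approached as far as the arm can. A call with a number of a shift or a turn outside -1 to 1 is refused whole. A call with a gripper value outside its range is refused whole. The fingers move at their own pace and stop on an object; "newtons" is the grip in N (left out, the last holds). Time passes only in rows, so rows that do not move let the fingers close. It gives the time, the measured TCP pose, the force, the opening and the grip force at its end, in the units of the state.
- manip.get_obs(): the state, without advancing time (a new reading comes with each control period).
- vision.camera(name): name is "side" or "top" or "wrist"; returns a dict with "pixels" (420x560x3 uint8, red, green, blue), "fx", "fy", "cx", "cy" (pixels), "R" (3x3) and "t" (3): a world point X has camera coordinates R X + t. Camera axes: x right, y down, z forward; pixel columns grow to the right and rows downward; lengths in m; the calibration is good to about 2 mm. A picture is of the moment at which its call begins. There is no depth.
- order.hand_in(): hands the job in; it is judged then, once.
The state is a dict: "clock": time; "joint_pos": joint angles; "joint_velocities": joint speeds; "tau": joint torques, N m; "position": TCP position; "ee_rot": TCP orientation; "ft_force": force on the tool from outside, world axes, zero at the start; "torque": the same for the moment, N m; "grip_width": opening from 0.0 (shut) to 1.0 (fully open); "grasp_force": force on a finger pad.
Only numpy, scipy, OpenCV 4.12 (cv2) and the standard library are available. Lean on these libraries where they do the work, as an engineer would, in place of code of your own. Each camera call takes 0.05 s, during which the arm holds its last target. There are 200 camera calls.

## Working session

There is one attempt and no reset: what is moved stays moved. The work goes in short steps, Python scripts to look and compute and a tool call to move; the robot and the scene stay as the last step left them, time stands still between calls to the robot, and variables do not carry over. Pictures are saved under pics/ and viewed, at most 10 in all, crops included, and the job is handed in when it is done.

Besides the shell and the picture viewer there is one more tool, called after "Call:" as a command line: name --argument value ..., lists and objects as JSON in quotes. move_arm: Moves the arm, as the interface text tells. Its arguments: {"type":"object","properties":{"motion":{"type":"array"},"newtons":{"type":"number"}},"required":["motion"]}

```bash
mkdir -p pics; cat > h.py <<'E'
import numpy as np, cv2
from workcell import manip, vision, order
def cam(n):
    c=vision.camera(n); c['R']=np.array(c['R']);c['t']=np.array(c['t']); return c
def save(c,f): cv2.imwrite('pics/'+f,c['pixels'][:,:,::-1])
def ray(c,u,v):
    d=c['R'].T@np.array([(u-c['cx'])/c['fx'],(v-c['cy'])/c['fy'],1.]); return -c['R'].T@c['t'],d
def onz(c,u,v,z):
    o,d=ray(c,u,v); return o+d*(z-o[2])/d[2]
def proj(c,X):
    p=c['R']@np.array(X)+c['t']; return np.array([c['fx']*p[0]/p[2]+c['cx'],c['fy']*p[1]/p[2]+c['cy']])
E
python3 - <<'E'
from h import *
o=manip.get_obs();print(o)
for n in('top','side'):
    c=cam(n);save(c,n+'0.png');print(n,c['fx'],c['cx'],c['cy'],c['R'].round(3).tolist(),(-c['R'].T@c['t']).round(3))
E
```

```text
{'clock': 0.0, 'joint_pos': array([-1.17557782,  0.33286722, -0.06470185,  1.46095408,  0.02160559,
        1.34985735, -0.08850499]), 'joint_velocities': array([-1.16600258e-03, -6.63495472e-04,  6.62571925e-04,  3.32041637e-04,
       -6.56385177e-05, -1.77736781e-06, -7.58114869e-04]), 'tau': array([ 3.02003682e-04, -6.25471330e+01,  4.94935596e-02, -3.91597331e+01,
        1.63139025e-02,  1.03064047e-02,  1.00530085e-05]), 'position': array([0.25346071, 0.57089769, 0.23051273]), 'ee_rot': array([ 2.07383529e-01,  9.78259469e-01, -6.86292065e-04, -1.10578393e-04]), 'ft_force': array([0.23551945, 0.12914112, 0.30234322]), 'torque': array([ 0.02002375,  0.04507488, -0.0104261 ]), 'grasp_force': 0.0, 'grip_width': 0.9986165335357146}
top 540.7562464774741 282.14956388094106 208.13264840855726 [[0.023, -1.0, -0.006], [-0.99, -0.022, -0.139], [0.139, 0.009, -0.99]] [0.294 0.013 1.372]
side 401.2722983977443 275.0149623773933 211.980853245052 [[0.977, -0.211, 0.022], [-0.079, -0.457, -0.886], [0.197, 0.864, -0.463]] [ 0.284 -0.768  0.546]
```

View pics/top0.png

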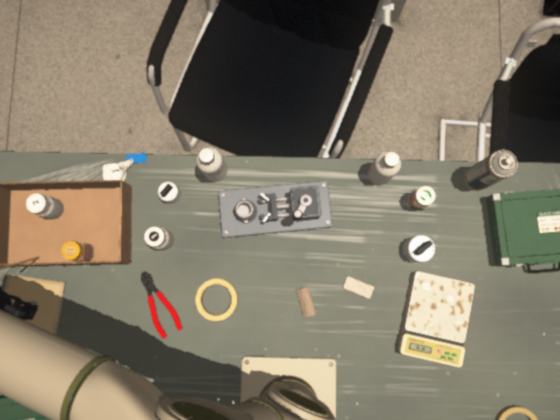

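View pics/side0.png

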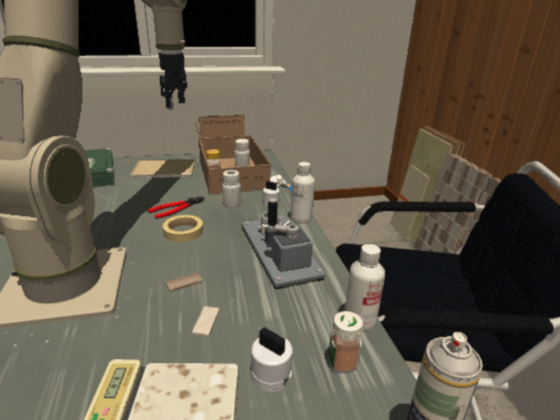

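The top view shows the stand at about (275,210): pot at (244,210) and crank grip near (305,200). The large cover is at (421,250), the small cover at (168,191), the bottle at (156,237) and the jar at (423,197). The tall bottles are at (210,165) and (387,168). The side view agrees, with the cover at (271,360).

```bash
python3 - <<'E'
from h import *
t=cam('top');s=cam('side')
def crop(c,x,y,w,h,k): return cv2.resize(c['pixels'][y:y+h,x:x+w,::-1],None,fx=k,fy=k,interpolation=cv2.INTER_CUBIC)
M=np.zeros((600,800,3),np.uint8)
a=crop(t,215,178,120,62,5);M[:310,:600]=a
b=crop(t,398,230,45,40,4);M[:160,620:800]=b
d=crop(s,235,175,95,110,2.6);M[314:600,:247]=d[:286]
e=crop(s,240,320,65,75,3.8);M[314:599,260:507]=e
cv2.imwrite('pics/m1.png',M)
# plate
hsv=cv2.cvtColor(t['pixels'],cv2.COLOR_RGB2HSV)
for (u,v) in [(225,225),(275,228),(315,222),(280,245),(350,230)]: print(u,v,t['pixels'][v,u],hsv[v,u])
# cover: bright mask, handle dark
R=t['pixels'][232:268,400:442].astype(int); g=R.sum(2)/3
print('cover rows'); 
br=(g>130).astype(np.uint8)
n,l,st,ce=cv2.connectedComponentsWithStats(br);i=1+st[1:,4].argmax();print(st[i],ce[i])
cn,_=cv2.findContours((l==i).astype(np.uint8),cv2.RETR_EXTERNAL,cv2.CHAIN_APPROX_NONE)
print(cv2.minEnclosingCircle(cv2.convexHull(cn[0])),)
dk=(g<45).astype(np.uint8)
n,l,st,ce=cv2.connectedComponentsWithStats(dk)
for i in range(1,n):
  if st[i,4]>20: print(st[i],ce[i],cv2.minAreaRect(np.argwhere(l==i)[:,::-1].astype(np.float32)))
E
```

```text
225 225 [169 165 159] [ 18  15 169]
275 228 [171 166 160] [ 16  16 171]
315 222 [178 174 168] [ 18  14 178]
280 245 [140 139 122] [ 28  33 140]
350 230 [173 169 148] [ 25  37 173]
cover rows
[   0    0   42   36 1161] [23.47200689 17.45305771]
((20.5, 17.5), 26.953763961791992)
```

View pics/m1.png

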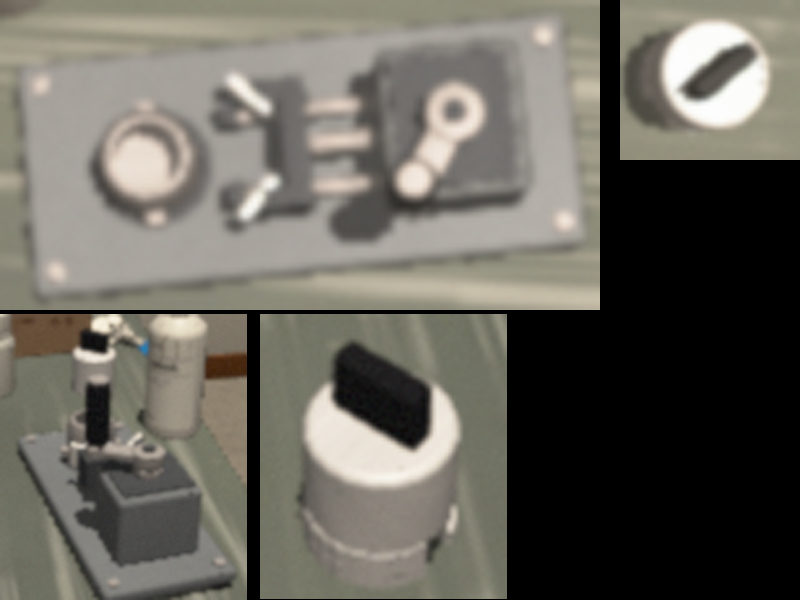

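The crop shows the crank hub ring at about (306,200), with the grip cap at (297,214). The plate corners, pot rim and lugs are all clear, and the cover's black bar runs diagonally. Next I compute positions.

```bash
python3 - <<'E'
from h import *
t=cam('top');s=cam('side')
f=lambda x,y,k,X,Y:((x+.5)/k-.5+X,(y+.5)/k-.5+Y)
P=[onz(t,*f(x,y,5,215,178),.02)[:2] for x,y in[(20,68),(42,297),(558,15),(583,243)]]
P=np.array(P);print(P.round(4),P.mean(0))
yd=(P[0]+P[1]-P[2]-P[3]);yd/=np.linalg.norm(yd);xd=(P[0]+P[2]-P[1]-P[3]);
yaw=np.arctan2(-yd[0],yd[1]);print('yaw',yaw,np.arctan2(xd[1],xd[0]))
ex=np.array([np.cos(yaw),np.sin(yaw)]);ey=np.array([-ex[1],ex[0]])
c=P.mean(0);print('pot',c+.075*ey,'axis pred',c-.075*ey)
lug=[onz(t,*f(x,y,5,215,178),.036)[:2] for x,y in[(144,106),(156,217)]];print('lugs',lug,np.mean(lug,0))
print('potrim',onz(t,*f(146,157,5,215,178),.065))
print('hub@.115',onz(t,*f(455,110,5,215,178),.115),'grip@.167',onz(t,*f(412,180,5,215,178),.167))
# bright disc of cover
g=t['pixels'][228:270,398:446].min(2); hi=(g>225).astype(np.uint8)
n,l,st,ce=cv2.connectedComponentsWithStats(hi);i=1+st[1:,4].argmax()
cn,_=cv2.findContours((l==i).astype(np.uint8),cv2.RETR_EXTERNAL,cv2.CHAIN_APPROX_NONE)
(x,y),r=cv2.minEnclosingCircle(cv2.convexHull(cn[0]));print('disc',x+398,y+228,r,onz(t,x+398,y+228,.062))
G=t['pixels'][228:270,398:446].max(2);yy,xx=np.mgrid[:42,:48]
m=((G<120)&((xx-x)**2+(yy-y)**2<(r-0.5)**2)).astype(np.uint8);q=np.argwhere(m)[:,::-1].astype(np.float32)
rc=cv2.minAreaRect(q);print(rc,len(q));b=cv2.boxPoints(rc)+[398,228]
vx=cv2.fitLine(q,cv2.DIST_L2,0,.01,.01).ravel();p=vx[2:]+[398,228];A=onz(t,*(p-9*vx[:2]),.09);B=onz(t,*(p+9*vx[:2]),.09)
print('handle c',onz(t,*p,.085),'ang',np.arctan2(*(B-A)[[1,0]]))
gs=s['pixels']
print('grip side', [proj(s,[*onz(t,*f(412,180,5,215,178),z)[:2],z]) for z in(.14,.167)])
for nme,uv in dict(small=(168,191),bottle=(156,237),jar=(423,197),tl=(208,157),tr=(391,160)).items(): print(nme,onz(t,*uv,.167 if nme[0]=='t' else .09).round(3))
E
```

```text
[[ 0.5227  0.1877]
 [ 0.4065  0.1721]
 [ 0.5562 -0.0849]
 [ 0.44   -0.0988]] [0.48136302 0.04402603]
yaw 0.12247797267141057 0.12689388717106478
pot [0.47220012 0.1184642 ] axis pred [ 0.49052592 -0.03041214]
lugs [array([0.50213914, 0.12280531]), array([0.44638936, 0.1149629 ])] [0.47426425 0.1188841 ]
potrim [0.47243656 0.11860484 0.065     ]
hub@.115 [ 0.491208   -0.03009807  0.115     ] grip@.167 [ 0.45076184 -0.00955012  0.167     ]
disc 422.5 251.0 11.236202239990234 [ 0.38023822 -0.31644601  0.062     ]
((23.717647552490234, 19.670589447021484), (5.857122421264648, 17.35443687438965), 49.39870071411133) 100
handle c [ 0.38602746 -0.30864251  0.085     ] ang -0.9122096957947946
grip side [array([274.14661827, 211.93656933]), array([272.75975234, 200.84016577])]
small [0.509 0.301 0.09 ]
bottle [0.397 0.323 0.09 ]
jar [ 0.508 -0.312  0.09 ]
tl [0.576 0.196 0.167]
tr [ 0.579 -0.221  0.167]
```

Call:
move_arm --motion '[[[-0.0467,-0.0407,-0.0065],[0,0,0],1],[[-0.0467,-0.0407,-0.0065],[0,0,0],1],[[-0.0467,-0.0407,-0.0065],[0,0,0],1],[[-0.0467,-0.0407,-0.0065],[0,0,0],1],[[-0.0467,-0.0407,-0.0065],[0,0,0],1],[[-0.0467,-0.0407,-0.0065],[0,0,0],1],[[-0.0467,-0.0407,-0.0065],[0,0,0],1],[[-0.0467,-0.0407,-0.0065],[0,0,0],1],[[-0.0467,-0.0407,-0.0065],[0,0,0],1],[[-0.0467,-0.0407,-0.0065],[0,0,0],1]]'

```text
clock: 1.3
position: [0.4503, 0.1483, 0.2805]
ee_rot: [0.207, 0.978, 0.0, 0.0]
ft_force: [0.4, 0.8, 0.3]
grip_width: 0.999
grasp_force: 0.0
```

Call:
move_arm --motion '[[[-0.0171,-0.0594,0],[0,0,0],1],[[-0.0171,-0.0594,0],[0,0,0],1],[[-0.0171,-0.0594,0],[0,0,0],1],[[-0.0171,-0.0594,0],[0,0,0],1],[[-0.0171,-0.0594,0],[0,0,0],1],[[-0.0171,-0.0594,0],[0,0,0],1],[[-0.0171,-0.0594,0],[0,0,0],1],[[-0.0171,-0.0594,0],[0,0,0],1],[[-0.0171,-0.0594,0],[0,0,0],1],[[-0.0171,-0.0594,0],[0,0,0],1],[[0,0,0],[0,0,0],1]]'

```text
clock: 2.4
position: [0.3838, -0.3148, 0.2804]
ee_rot: [0.211, 0.977, -0.001, 0.0]
ft_force: [-1.1, 1.3, -1.0]
grip_width: 0.999
grasp_force: 0.0
```

```bash
cat >> h.py <<'E'
from scipy.spatial.transform import Rotation as Ro
def rel(xyz=None,yang=None):
    """shift (units) in current tool axes, and wz (units) to turn tool y to yang (mod pi)"""
    o=manip.get_obs();R=Ro.from_quat(o['ee_rot']).as_matrix();a=np.arctan2(R[1,1],R[0,1])
    print('clock %.2f'%o['clock'],'pos',np.round(o['position'],4),'yang %.4f'%a,'tilt',R[:,2].round(4),'F',o['ft_force'].round(1),'j7 %.2f'%o['joint_pos'][6],'w %.3f g %.1f'%(o['grip_width'],o['grasp_force']))
    if xyz is not None: d=R.T@(np.array(xyz)-o['position']);print('shift m',d.round(4),'units',(d/.75).round(4),'len',np.linalg.norm(d).round(4))
    if yang is not None: w=-((yang-a+np.pi/2)%np.pi-np.pi/2);print('wz rad %.4f units %.4f'%(w,w/(np.pi/4)))
E
python3 - <<'E'
from h import *
rel([.386,-.309,.28],.62)
c=cam('wrist');save(c,'w1.png');print(c['fx'],c['cx'],c['cy'],c['R'].round(3).tolist(),(-c['R'].T@c['t']).round(3),proj(c,[.386,-.309,.09]))
E
```

```text
clock 2.40 pos [ 0.3838 -0.3148  0.2804] yang 1.1448 tilt [ 1.0e-04 -2.5e-03 -1.0e+00] F [-1.1  1.3 -1. ] j7 1.74 w 0.999 g 0.0
shift m [0.0004 0.0062 0.0004] units [0.0005 0.0083 0.0006] len 0.0062
wz rad 0.5248 units 0.6683
361.2029268716714 277.98713606419005 212.92157284561142 [[0.413, 0.911, -0.002], [0.87, -0.394, 0.297], [0.27, -0.125, -0.955]] [ 0.315 -0.284  0.422] [285.26087422 184.19314021]
```

View pics/w1.png

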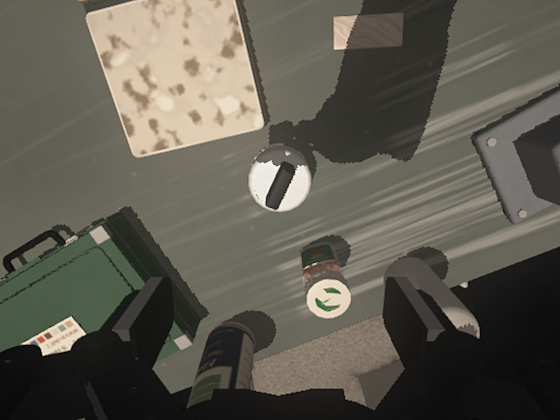

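The wrist view shows the large cover at about (280,180), with its black bar running from (288,165) to (272,207).

```bash
python3 - <<'E'
from h import *
c=cam('wrist');X,Y=240,135
I=c['pixels'][Y:Y+85,X:X+80]
hi=(I.min(2)>200).astype(np.uint8);n,l,st,ce=cv2.connectedComponentsWithStats(hi);i=1+st[1:,4].argmax();print(st[i],ce[i])
cn,_=cv2.findContours((l==i).astype(np.uint8),cv2.RETR_EXTERNAL,cv2.CHAIN_APPROX_NONE)
h=cv2.convexHull(cn[0]);m=np.zeros_like(hi);cv2.fillPoly(m,[h],1);
e=cv2.fitEllipse(h);print('disc',e)
for z in(.062,):print(onz(c,e[0][0]+X,e[0][1]+Y,z))
d=((I.max(2)<90)&(m>0)).astype(np.uint8);n,l,st,ce=cv2.connectedComponentsWithStats(d)
i=1+st[1:,4].argmax();q=np.argwhere(l==i)[:,::-1].astype(np.float32);rc=cv2.minAreaRect(q);print(rc,st[i])
b=cv2.boxPoints(rc);v=cv2.fitLine(q,cv2.DIST_L2,0,.01,.01).ravel();p=v[2:]+[X,Y]
A=onz(c,*(p-18*v[:2]),.085);B=onz(c,*(p+18*v[:2]),.085);print('fit',onz(c,*p,.08),np.arctan2(*(B-A)[[1,0]]))
u=cv2.resize(I[:,:,::-1],None,fx=7,fy=7,interpolation=cv2.INTER_CUBIC);cv2.imwrite('pics/w1c.png',u)
E
```

```text
[  7  26  29  47 730] [19.10684932 44.75342466]
disc ((23.8420352935791, 48.5152702331543), (33.094444274902344, 48.17939758300781), 172.9084014892578)
[ 0.3833367  -0.32739633  0.062     ]
((24.89780616760254, 59.2810173034668), (1.8795868158340454, 22.127864837646484), 19.983104705810547) [22 49  8 22 36]
fit [ 0.3905247  -0.32881134  0.08      ] 2.3700781905402075
```

View pics/w1c.png

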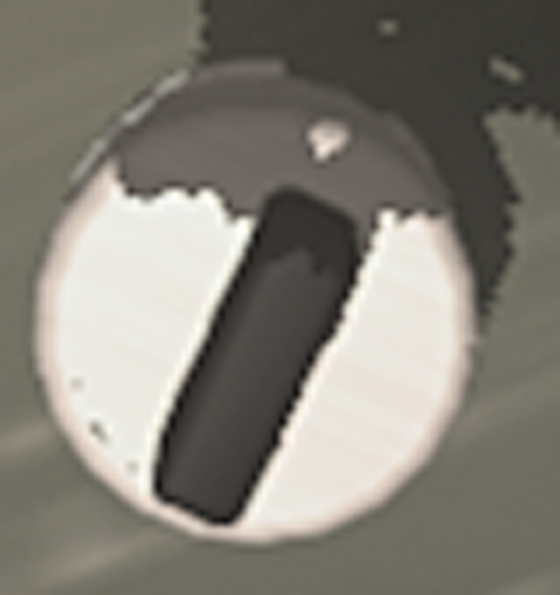

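The crop shows the bar's corners at (272,190), (358,220), (158,492) and (235,525) in 7x crop pixels. The disc centre is near (255,325), with part of it in shadow.

```bash
python3 - <<'E'
from h import *
c=cam('wrist');f=lambda x,y:((x+.5)/7-.5+240,(y+.5)/7-.5+135)
print('disc',onz(c,*f(255,325),.062))
Q=np.array([onz(c,*f(x,y),.09)[:2] for x,y in[(272,190),(358,220),(158,492),(235,525)]]);print(Q.round(4),Q.mean(0))
for a,b in((0,2),(1,3)):
  d=Q[a]-Q[b];print(np.linalg.norm(d),np.arctan2(d[1],d[0]))
d=Q[0]+Q[1]-Q[2]-Q[3];ang=np.arctan2(d[1],d[0]);print('ang',ang)
rel([*Q.mean(0),.066],ang+np.pi/2)
E
```

```text
disc [ 0.38691286 -0.3127855   0.062     ]
[[ 0.3659 -0.3007]
 [ 0.3741 -0.292 ]
 [ 0.3973 -0.3318]
 [ 0.4058 -0.3241]] [ 0.38578156 -0.31214356]
0.04415640223058323 2.3619224452412726
0.045146654234692454 2.3494926694013976
ang 2.355638641601208
clock 2.55 pos [ 0.3864 -0.3086  0.2799] yang 1.1529 tilt [-3.e-04  4.e-04 -1.e+00] F [ 0.8  1.3 -0.5] j7 1.73 w 1.000 g 0.0
shift m [-0.0009 -0.0035  0.2139] units [-0.0013 -0.0047  0.2852] len 0.2139
wz rad 0.3681 units 0.4687
```

Call:
move_arm --motion '[[[-0.0012,-0.0047,0],[0,0,0],1],[[0,0,0],[0,0,0.1562],1],[[0,0,0],[0,0,0.1562],1],[[0,0,0],[0,0,0.1562],1],[[0,0,0.0471],[0,0,0],1],[[0,0,0.0471],[0,0,0],1],[[0,0,0.0471],[0,0,0],1],[[0,0,0.0471],[0,0,0],1],[[0,0,0.0471],[0,0,0],1],[[0,0,0.0471],[0,0,0],1],[[0,0,0],[0,0,0],1],[[0,0,0],[0,0,0],1]]' --newtons 60

```text
clock: 3.75
position: [0.3858, -0.3124, 0.0687]
ee_rot: [0.383, 0.924, -0.0, -0.0]
ft_force: [0.1, 0.1, 0.0]
grip_width: 0.999
grasp_force: 0.0
```

Call:
move_arm --motion '[[[0,0,0],[0,0,0],-1],[[0,0,0],[0,0,0],-1],[[0,0,0],[0,0,0],-1],[[0,0,0],[0,0,0],-1],[[0,0,0],[0,0,0],-1],[[0,0,0],[0,0,0],-1],[[0,0,0],[0,0,0],-1],[[0,0,0],[0,0,0],-1]]' --newtons 60

```text
clock: 4.55
position: [0.3859, -0.3127, 0.0684]
ee_rot: [0.383, 0.924, 0.0, 0.0]
ft_force: [-1.1, 0.7, 6.8]
grip_width: 0.143
grasp_force: 59.6
```

```bash
python3 - <<'E'
from h import *
rel([.386,-.312,.28])
E
```

```text
clock 4.55 pos [ 0.3859 -0.3127  0.0684] yang 0.7849 tilt [ 4.e-04  2.e-04 -1.e+00] F [-1.1  0.7  6.8] j7 1.63 w 0.143 g 59.6
shift m [ 0.0004  0.0006 -0.2116] units [ 0.0006  0.0008 -0.2822] len 0.2116
```

Call:
move_arm --motion '[[[0,0,-0.02],[0,0,0],-1],[[0,0,-0.037],[0,0,-0.1652],-1],[[0,0,-0.037],[0,0,-0.1652],-1],[[0,0,-0.037],[0,0,-0.1652],-1],[[0,0,-0.037],[0,0,-0.1652],-1],[[0,0,-0.037],[0,0,-0.1652],-1],[[0,0,-0.037],[0,0,-0.1652],-1],[[0,0,-0.037],[0,0,-0.1652],-1],[[0,0,0],[0,0,0],-1]]'

```text
clock: 5.45
position: [0.3864, -0.3139, 0.2811]
ee_rot: [-0.062, 0.998, -0.001, 0.002]
ft_force: [0.5, -0.9, -1.5]
grip_width: 0.153
grasp_force: 58.9
```

```bash
python3 - <<'E'
from h import *
rel([.4722,.1185,.27],1.695)
E
```

```text
clock 5.45 pos [ 0.3864 -0.3139  0.2811] yang 1.6959 tilt [ 0.0049 -0.0018 -1.    ] F [ 0.5 -0.9 -1.5] j7 2.29 w 0.153 g 58.9
shift m [-0.1391  0.4184  0.0107] units [-0.1854  0.5578  0.0143] len 0.441
wz rad 0.0009 units 0.0011
```

Call:
move_arm --motion '[[[-0.0169,0.0507,0],[0,0,0],-1],[[-0.0169,0.0507,0],[0,0,0],-1],[[-0.0169,0.0507,0],[0,0,0],-1],[[-0.0169,0.0507,0],[0,0,0],-1],[[-0.0169,0.0507,0],[0,0,0],-1],[[-0.0169,0.0507,0],[0,0,0],-1],[[-0.0169,0.0507,0],[0,0,0],-1],[[-0.0169,0.0507,0],[0,0,0],-1],[[-0.0169,0.0507,0],[0,0,0],-1],[[-0.0169,0.0507,0],[0,0,0],-1],[[-0.0169,0.0507,0],[0,0,0],-1],[[0,0,0],[0,0,0],-1]]'

```text
clock: 6.65
position: [0.4723, 0.1248, 0.2762]
ee_rot: [-0.064, 0.998, -0.0, -0.001]
ft_force: [0.4, 0.6, -2.1]
grip_width: 0.15
grasp_force: 59.2
```

```bash
python3 - <<'E'
from h import *
rel([.4722,.1185,.15],1.695)
s=cam('side');t=cam('top');w=cam('wrist')
k=lambda c,x,y,W,H,f:cv2.resize(c['pixels'][y:y+H,x:x+W,::-1],None,fx=f,fy=f,interpolation=cv2.INTER_CUBIC)
M=np.zeros((600,800,3),np.uint8)
M[:480,:480]=k(s,210,100,120,120,4);M[:300,490:790]=k(t,210,170,100,100,3);M[310:520,490:770]=cv2.resize(w['pixels'][:,:,::-1],(280,210))
cv2.imwrite('pics/m2.png',M)
E
```

```text
clock 6.65 pos [0.4723 0.1248 0.2762] yang 1.6983 tilt [-1.6e-03 -3.0e-04 -1.0e+00] F [ 0.4  0.6 -2.1] j7 1.35 w 0.150 g 59.2
shift m [ 0.0007 -0.0062  0.1262] units [ 0.0009 -0.0082  0.1683] len 0.1264
wz rad 0.0033 units 0.0042
```

View pics/m2.png

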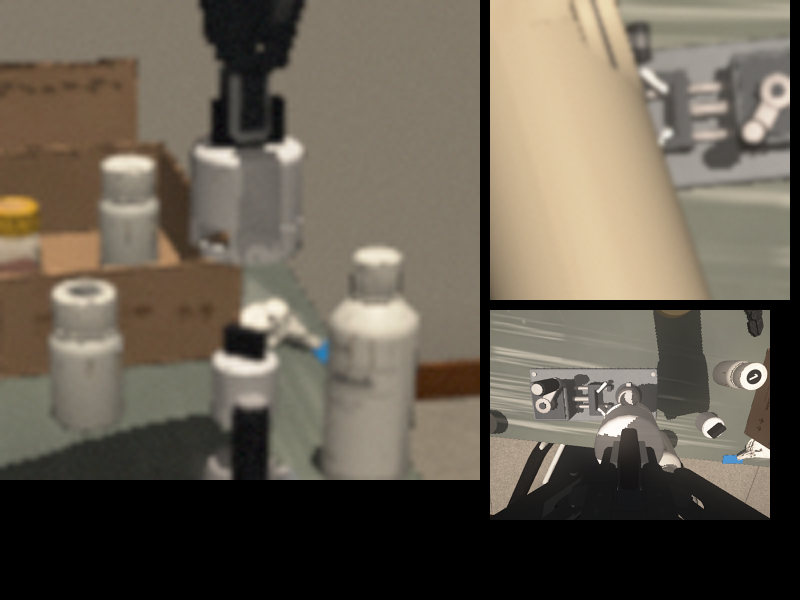

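The side view shows the cover held upright at about (245,200) in the crop, above the stand. The wrist view shows it near the pot. I re-read the settled pose.

```bash
python3 - <<'E'
from h import *
rel([.4726,.1187,.15],1.695)
# refine pot/lug estimate from wrist view: print projections
w=cam('wrist');print(proj(w,[.4726,.1187,.065]))
E
```

```text
clock 6.80 pos [0.4728 0.1185 0.2769] yang 1.6913 tilt [-8.0e-04 -1.2e-03 -1.0e+00] F [-0.2 -0.8 -1.6] j7 1.35 w 0.151 g 59.2
shift m [0.     0.0003 0.1269] units [0.     0.0005 0.1692] len 0.1269
wz rad -0.0037 units -0.0047
[278.74126256 180.23560775]
```

Call:
move_arm --motion '[[[0,0,0.046],[0,0,0],-1],[[0,0,0.046],[0,0,0],-1],[[0,0,0.046],[0,0,0],-1],[[0,0,0.046],[0,0,0],-1],[[0,0,0],[0,0,0],-1],[[0,0,0.009],[0,0,0],-1],[[0,0,0.009],[0,0,0],-1],[[0,0,0.009],[0,0,0],-1],[[0,0,0.009],[0,0,0],-1],[[0,0,0],[0,0,0],-1]]'

```text
clock: 7.85
position: [0.4727, 0.1194, 0.1117]
ee_rot: [-0.061, 0.998, -0.0, -0.0]
ft_force: [-0.9, -0.7, -2.8]
grip_width: 0.151
grasp_force: 59.2
```

```bash
python3 - <<'E'
from h import *
rel([.4726,.1187,.0884],1.693)
print(manip.get_obs()['torque'].round(2))
E
```

```text
clock 7.85 pos [0.4727 0.1194 0.1117] yang 1.6932 tilt [-8.e-04 -3.e-04 -1.e+00] F [-0.9 -0.7 -2.8] j7 1.40 w 0.151 g 59.2
shift m [ 0.0001 -0.0007  0.0233] units [ 0.0002 -0.0009  0.031 ] len 0.0233
wz rad 0.0002 units 0.0002
[-0.27  0.33 -0.01]
```

Call:
move_arm --motion '[[[0,0,0.006],[0,0,0],-1],[[0,0,0.006],[0,0,0],-1],[[0,0,0.006],[0,0,0],-1],[[0,0,0.006],[0,0,0],-1],[[0,0,0],[0,0,0],-1]]'

```text
clock: 8.35
position: [0.4727, 0.1194, 0.0936]
ee_rot: [-0.061, 0.998, -0.0, -0.0]
ft_force: [-1.5, -0.5, -2.9]
grip_width: 0.143
grasp_force: 59.1
```

```bash
python3 - <<'E'
from h import *
rel([.4726,.1187,.0884],1.693)
print(manip.get_obs()['torque'].round(2))
E
```

```text
clock 8.35 pos [0.4727 0.1194 0.0936] yang 1.6932 tilt [-6.e-04 -3.e-04 -1.e+00] F [-1.5 -0.5 -2.9] j7 1.40 w 0.143 g 59.1
shift m [ 0.0002 -0.0007  0.0052] units [ 0.0003 -0.0009  0.0069] len 0.0053
wz rad 0.0002 units 0.0003
[-0.29  0.51 -0.03]
```

Call:
move_arm --motion '[[[0,0,0.003],[0,0,0],-1],[[0,0,0.003],[0,0,0],-1],[[0,0,0.001],[0,0,0],-1],[[0,0,0],[0,0,0],-1]]'

```text
clock: 8.75
position: [0.4729, 0.1194, 0.0889]
ee_rot: [-0.061, 0.998, -0.0, -0.0]
ft_force: [-2.2, -2.6, -2.0]
grip_width: 0.146
grasp_force: 59.2
```

Call:
move_arm --motion '[[[0,0,0.001],[0,0,0],-1],[[0,0,0.001],[0,0,0],-1],[[0,0,0],[0,0,0],-1]]'

```text
clock: 9.05
position: [0.4731, 0.1194, 0.0885]
ee_rot: [-0.061, 0.998, 0.0, -0.0]
ft_force: [-7.8, -4.9, 11.9]
grip_width: 0.148
grasp_force: 61.2
```

Call:
move_arm --motion '[[[0,0,0],[0,0,0.12],-1],[[0,0,0],[0,0,0.12],-1],[[0,0,0],[0,0,0.12],-1],[[0,0,0],[0,0,0.12],-1],[[0,0,0],[0,0,0.12],-1],[[0,0,0],[0,0,0.12],-1],[[0,0,0],[0,0,0.12],-1],[[0,0,0],[0,0,0],-1],[[0,0,0],[0,0,0],-1]]'

```text
clock: 9.95
position: [0.4734, 0.1201, 0.0884]
ee_rot: [0.266, 0.964, 0.001, 0.0]
ft_force: [-4.9, -1.4, 6.1]
grip_width: 0.147
grasp_force: 60.4
```

```bash
python3 - <<'E'
from h import *
rel(None,1.693-.78)
print(manip.get_obs()['torque'].round(2))
E
```

```text
clock 9.95 pos [0.4734 0.1201 0.0884] yang 1.0332 tilt [ 0.001   0.0012 -1.    ] F [-4.9 -1.4  6.1] j7 0.76 w 0.147 g 60.4
wz rad 0.1202 units 0.1531
[-0.28  1.12 -0.19]
```

Call:
move_arm --motion '[[[0,0,0],[0,0,0.05],-1],[[0,0,0],[0,0,0.05],-1],[[0,0,0],[0,0,0.04],-1],[[0,0,0],[0,0,0],-1]]'

```text
clock: 10.35
position: [0.4732, 0.1201, 0.0884]
ee_rot: [0.318, 0.948, 0.001, 0.0]
ft_force: [-7.0, -1.9, 6.3]
grip_width: 0.148
grasp_force: 60.6
```

```bash
python3 - <<'E'
from h import *
rel(None,1.693-.78)
print(manip.get_obs()['torque'].round(2))
E
```

```text
clock 10.35 pos [0.4732 0.1201 0.0884] yang 0.9231 tilt [ 5.e-04  1.e-03 -1.e+00] F [-7.  -1.9  6.3] j7 0.65 w 0.148 g 60.6
wz rad 0.0101 units 0.0128
[-0.32  1.47  0.16]
```

Call:
move_arm --motion '[[[0,0,0],[0,0,0.03],-1],[[0,0,0],[0,0,0.03],-1],[[0,0,0],[0,0,0.03],-1],[[0,0,0],[0,0,0],-1]]'

```text
clock: 10.75
position: [0.4733, 0.1195, 0.0884]
ee_rot: [0.351, 0.936, 0.0, 0.0]
ft_force: [-6.9, -4.7, 10.0]
grip_width: 0.146
grasp_force: 63.3
```

```bash
python3 - <<'E'
from h import *
rel(None,1.693-.78)
print(manip.get_obs()['torque'].round(2))
E
```

```text
clock 10.75 pos [0.4733 0.1195 0.0884] yang 0.8539 tilt [ 6.e-04 -2.e-04 -1.e+00] F [-6.9 -4.7 10. ] j7 0.58 w 0.146 g 63.3
wz rad -0.0591 units -0.0752
[-1.07  1.43  1.14]
```

Call:
move_arm --motion '[[[0,0,0],[0,0,0.03],-1],[[0,0,0],[0,0,0],-1]]'

```text
clock: 10.95
position: [0.4733, 0.1193, 0.0884]
ee_rot: [0.362, 0.932, -0.0, 0.0]
ft_force: [-7.3, -6.2, 10.1]
grip_width: 0.149
grasp_force: 68.1
```

```bash
python3 - <<'E'
from h import *
rel(None,1.693-.78)
print(manip.get_obs()['torque'].round(2))
E
```

```text
clock 10.95 pos [0.4733 0.1193 0.0884] yang 0.8309 tilt [ 5.e-04 -5.e-04 -1.e+00] F [-7.3 -6.2 10.1] j7 0.56 w 0.149 g 68.1
wz rad -0.0821 units -0.1045
[-1.17  1.46  1.4 ]
```

Call:
move_arm --motion '[[[0,0,-0.0005],[0,0,-0.03],-1],[[0,0,0],[0,0,0],1],[[0,0,0],[0,0,0],1],[[0,0,0],[0,0,0],1],[[0,0,0],[0,0,0],1],[[0,0,0],[0,0,0],1],[[0,0,-0.03],[0,0,0],1],[[0,0,-0.055],[0,0,0],1],[[0,0,-0.055],[0,0,0],1],[[0,0,-0.055],[0,0,0],1],[[0,0,-0.055],[0,0,0],1],[[0,0,0],[0,0,0],1]]'

```text
clock: 12.15
position: [0.4752, 0.1202, 0.281]
ee_rot: [0.351, 0.936, 0.003, 0.003]
ft_force: [1.0, -0.4, -0.6]
grip_width: 1.0
grasp_force: 0.0
```

```bash
python3 - <<'E'
from h import *
rel([.4507,-.0095,.27])
s=cam('side');w=cam('wrist')
M=np.zeros((600,800,3),np.uint8)
M[:440,:380]=cv2.resize(s['pixels'][175:285,235:330,::-1],None,fx=4,fy=4,interpolation=cv2.INTER_CUBIC);M[:315,380:800]=cv2.resize(w['pixels'][:,:,::-1],(420,315))
cv2.imwrite('pics/m3.png',M);cv2.imwrite('pics/w3.png',w['pixels'][:,:,::-1])
print(w['R'].tolist(),w['t'].tolist())
g=[.4507,-.0095,.167];print('grip proj',proj(w,g),proj(s,g),'hub',proj(w,[.4908,-.0302,.111]))
E
```

```text
clock 12.15 pos [0.4752 0.1202 0.281 ] yang 0.8525 tilt [ 0.0079  0.0043 -1.    ] F [ 1.  -0.4 -0.6] j7 0.51 w 1.000 g 0.0
shift m [-0.0668 -0.1139  0.0102] units [-0.0891 -0.1518  0.0136] len 0.1324
[[0.6577361273304598, 0.7532307714130069, 0.005156723853157942], [0.7181366964324395, -0.6291276836434623, 0.2974525893491525], [0.22729468106718453, -0.19194208155060777, -0.9547226640698275]] [-0.40358539906915997, -0.31798562487145443, 0.3384710903903967]
grip proj [133.35396207 291.11685063] [272.72683504 200.83218732] hub [171.70277185 302.22115739]
```

View pics/m3.png

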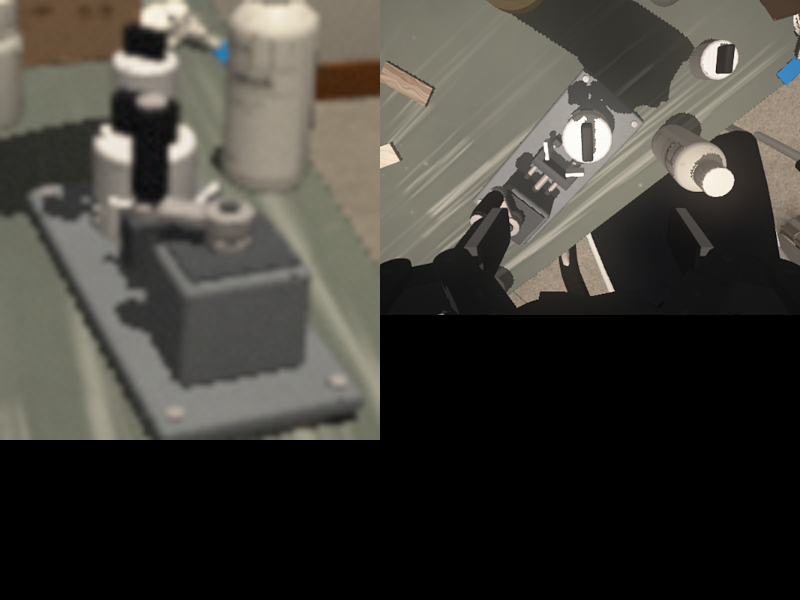

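The side crop shows the cover seated flat on the plate. The predicted grip-top projection (crop 151,103) falls on the real cap. Next I turn the tool and move above the grip.

Call:
move_arm --motion '[[[0,0,0],[0,0,0.181],1],[[0,0,0],[0,0,0.181],1],[[0,0,0],[0,0,0.181],1],[[0,0,0],[0,0,0.181],1],[[0,0,0],[0,0,0.181],1],[[0,0,0],[0,0,0.181],1],[[-0.0572,-0.01,0],[0,0,0],1],[[-0.0572,-0.01,0],[0,0,0],1],[[-0.0572,-0.01,0],[0,0,0],1],[[0,0,0],[0,0,0],1],[[0,0,0],[0,0,0],1]]'

```text
clock: 13.35
position: [0.4499, -0.0097, 0.2743]
ee_rot: [0.708, 0.706, -0.0, -0.001]
ft_force: [-0.9, 1.6, -0.6]
grip_width: 0.997
grasp_force: 0.0
```

```bash
python3 - <<'E'
from h import *
rel([.4507,-.0095,.125],0)
w=cam('wrist');save(w,'w4.png');s=cam('side');g=[.4507,-.0095,.167];print('grip proj',proj(w,g),'hub',proj(w,[.4908,-.0302,.115]))
E
```

```text
clock 13.35 pos [ 0.4499 -0.0097  0.2743] yang -0.0020 tilt [-1.6e-03  3.0e-04 -1.0e+00] F [-0.9  1.6 -0.6] j7 -0.13 w 0.997 g 0.0
shift m [1.000e-04 1.100e-03 1.493e-01] units [0.0002 0.0014 0.1991] len 0.1493
wz rad -0.0020 units -0.0025
grip proj [279.08105007 210.08768552] hub [324.80968025 215.58553201]
```

View pics/w4.png

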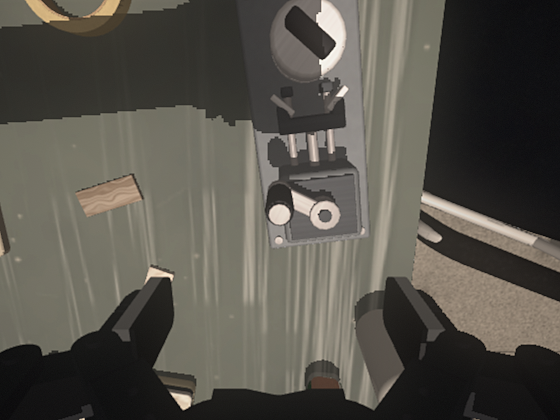

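The wrist view shows the grip cap at (280,210) and the hub at (325,215), matching my predictions to within 1 px. I descend and grip.

Call:
move_arm --motion '[[[0,0.001,0.0397],[0,0,0],1],[[0,0,0.0397],[0,0,0],1],[[0,0,0.0397],[0,0,0],1],[[0,0,0.0397],[0,0,0],1],[[0,0,0.0397],[0,0,0],1],[[0,0,0],[0,0,0],1],[[0,0,0],[0,0,0],-1],[[0,0,0],[0,0,0],-1],[[0,0,0],[0,0,0],-1],[[0,0,0],[0,0,0],-1],[[0,0,0],[0,0,0],-1],[[0,0,0],[0,0,0],-1]]' --newtons 50

```text
clock: 14.65
position: [0.4515, -0.0089, 0.1274]
ee_rot: [0.707, 0.707, 0.001, -0.0]
ft_force: [-2.0, 1.0, 6.7]
grip_width: 0.242
grasp_force: 48.6
```

```bash
python3 - <<'E'
from h import *
rel([.4507,-.0095,.125],0)
p=manip.get_obs()['position'][:2]; ax=np.array([.4910,-.0302]);d=p-ax;print('r',np.linalg.norm(d),np.arctan2(d[1],d[0]))
a0=2.665;st=np.pi/12
for i in range(24):
    a=a0-i*st;b=a-st;dx=.045*(np.cos(b)-np.cos(a));dy=.045*(np.sin(b)-np.sin(a));print([round(dy/.75,4),round(dx/.75,4),0],end=' ' if i%12!=11 else '\n')
E
```

```text
clock 14.65 pos [ 0.4515 -0.0089  0.1274] yang -0.0001 tilt [ 7.e-04  9.e-04 -1.e+00] F [-2.   1.   6.7] j7 -0.06 w 0.242 g 48.6
shift m [-0.0006 -0.0008  0.0024] units [-0.0008 -0.0011  0.0032] len 0.0026
wz rad -0.0001 units -0.0001
r 0.044873017965555914 2.646672314818984
[np.float64(0.0129), np.float64(0.0089), 0] [np.float64(0.0101), np.float64(0.012), 0] [np.float64(0.0067), np.float64(0.0142), 0] [np.float64(0.0028), np.float64(0.0154), 0] [np.float64(-0.0013), np.float64(0.0156), 0] [np.float64(-0.0053), np.float64(0.0147), 0] [np.float64(-0.0089), np.float64(0.0129), 0] [np.float64(-0.012), np.float64(0.0101), 0] [np.float64(-0.0142), np.float64(0.0067), 0] [np.float64(-0.0154), np.float64(0.0028), 0] [np.float64(-0.0156), np.float64(-0.0013), 0] [np.float64(-0.0147), np.float64(-0.0053), 0]
[np.float64(-0.0129), np.float64(-0.0089), 0] [np.float64(-0.0101), np.float64(-0.012), 0] [np.float64(-0.0067), np.float64(-0.0142), 0] [np.float64(-0.0028), np.float64(-0.0154), 0] [np.float64(0.0013), np.float64(-0.0156), 0] [np.float64(0.0053), np.float64(-0.0147), 0] [np.float64(0.0089), np.float64(-0.0129), 0] [np.float64(0.012), np.float64(-0.0101), 0] [np.float64(0.0142), np.float64(-0.0067), 0] [np.float64(0.0154), np.float64(-0.0028), 0] [np.float64(0.0156), np.float64(0.0013), 0] [np.float64(0.0147), np.float64(0.0053), 0]
```

Call:
move_arm --motion '[[[0.0129,0.0089,0],[0,0,0],-1],[[0.0101,0.012,0],[0,0,0],-1],[[0.0067,0.0142,0],[0,0,0],-1],[[0.0028,0.0154,0],[0,0,0],-1],[[-0.0013,0.0156,0],[0,0,0],-1],[[-0.0053,0.0147,0],[0,0,0],-1],[[-0.0089,0.0129,0],[0,0,0],-1],[[-0.012,0.0101,0],[0,0,0],-1],[[-0.0142,0.0067,0],[0,0,0],-1],[[-0.0154,0.0028,0],[0,0,0],-1],[[-0.0156,-0.0013,0],[0,0,0],-1],[[-0.0147,-0.0053,0],[0,0,0],-1]]'

```text
clock: 15.85
position: [0.5318, -0.05, 0.1274]
ee_rot: [0.707, 0.707, 0.001, -0.0]
ft_force: [-4.6, 5.2, 9.5]
grip_width: 0.243
grasp_force: 49.6
```

Call:
move_arm --motion '[[[-0.0129,-0.0089,0],[0,0,0],-1],[[-0.0101,-0.012,0],[0,0,0],-1],[[-0.0067,-0.0142,0],[0,0,0],-1],[[-0.0028,-0.0154,0],[0,0,0],-1],[[0.0013,-0.0156,0],[0,0,0],-1],[[0.0053,-0.0147,0],[0,0,0],-1],[[0.0089,-0.0129,0],[0,0,0],-1],[[0.012,-0.0101,0],[0,0,0],-1],[[0.0142,-0.0067,0],[0,0,0],-1],[[0.0154,-0.0028,0],[0,0,0],-1],[[0.0156,0.0013,0],[0,0,0],-1],[[0.0147,0.0053,0],[0,0,0],-1]]'

```text
clock: 17.05
position: [0.4513, -0.0089, 0.1274]
ee_rot: [0.707, 0.707, 0.0, 0.0]
ft_force: [1.4, -3.2, 7.7]
grip_width: 0.242
grasp_force: 49.3
```

Call:
move_arm --motion '[[[0.0129,0.0089,0],[0,0,0],-1],[[0.0101,0.012,0],[0,0,0],-1],[[0.0067,0.0142,0],[0,0,0],-1],[[0.0028,0.0154,0],[0,0,0],-1],[[-0.0013,0.0156,0],[0,0,0],-1],[[-0.0053,0.0147,0],[0,0,0],-1],[[-0.0089,0.0129,0],[0,0,0],-1],[[-0.012,0.0101,0],[0,0,0],-1],[[-0.0142,0.0067,0],[0,0,0],-1],[[-0.0154,0.0028,0],[0,0,0],-1],[[-0.0156,-0.0013,0],[0,0,0],-1],[[-0.0147,-0.0053,0],[0,0,0],-1]]'

```text
clock: 18.25
position: [0.5317, -0.0501, 0.1274]
ee_rot: [0.707, 0.707, 0.001, -0.0]
ft_force: [-4.2, 4.2, 8.9]
grip_width: 0.241
grasp_force: 49.7
```

Call:
move_arm --motion '[[[-0.0129,-0.0089,0],[0,0,0],-1],[[-0.0101,-0.012,0],[0,0,0],-1],[[-0.0067,-0.0142,0],[0,0,0],-1],[[-0.0028,-0.0154,0],[0,0,0],-1],[[0.0013,-0.0156,0],[0,0,0],-1],[[0.0053,-0.0147,0],[0,0,0],-1],[[0.0089,-0.0129,0],[0,0,0],-1],[[0.012,-0.0101,0],[0,0,0],-1],[[0.0142,-0.0067,0],[0,0,0],-1],[[0.0154,-0.0028,0],[0,0,0],-1],[[0.0156,0.0013,0],[0,0,0],-1],[[0.0147,0.0053,0],[0,0,0],-1]]'

```text
clock: 19.45
position: [0.4513, -0.0089, 0.1274]
ee_rot: [0.707, 0.707, 0.0, 0.0]
ft_force: [1.7, -2.1, 6.6]
grip_width: 0.245
grasp_force: 49.3
```

Call:
move_arm --motion '[[[0.0129,0.0089,0],[0,0,0],-1],[[0.0101,0.012,0],[0,0,0],-1],[[0.0067,0.0142,0],[0,0,0],-1],[[0.0028,0.0154,0],[0,0,0],-1],[[-0.0013,0.0156,0],[0,0,0],-1],[[-0.0053,0.0147,0],[0,0,0],-1]]'

```text
clock: 20.05
position: [0.5125, 0.0097, 0.1273]
ee_rot: [0.707, 0.707, -0.0, 0.0]
ft_force: [-5.2, -5.8, 10.5]
grip_width: 0.243
grasp_force: 49.8
```

```bash
python3 - <<'E'
from h import *
rel()
w=cam('wrist');o,d=0,0
M=cv2.resize(w['pixels'][:260,180:430,::-1],None,fx=2.2,fy=2.2,interpolation=cv2.INTER_CUBIC);cv2.imwrite('pics/w5.png',M)
E
```

```text
clock 20.05 pos [0.5125 0.0097 0.1273] yang -0.0001 tilt [ 2.e-04 -6.e-04 -1.e+00] F [-5.2 -5.8 10.5] j7 -0.02 w 0.243 g 49.8
```

View pics/w5.png

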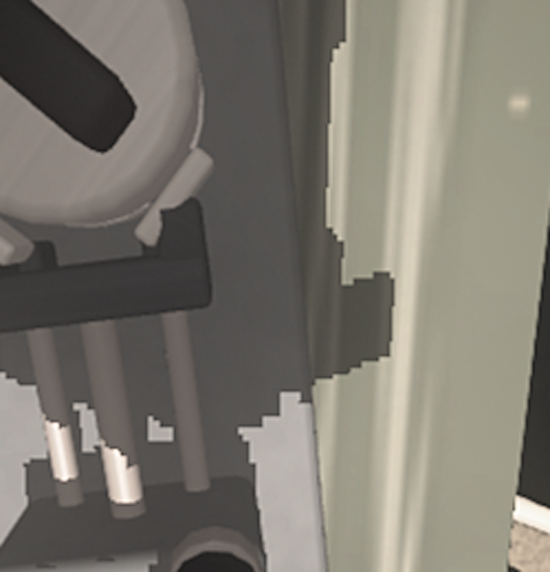

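The jaw is close to the cover now, with a small gap left. I continue in half-size steps, watching the force.

Call:
move_arm --motion '[[[-0.004,0.0067,0],[0,0,0],-1],[[-0.0049,0.0061,0],[0,0,0],-1],[[-0.0057,0.0054,0],[0,0,0],-1]]'

```text
clock: 20.4
position: [0.5257, -0.0013, 0.1273]
ee_rot: [0.707, 0.707, -0.0, 0.0]
ft_force: [-5.0, -0.8, 10.2]
grip_width: 0.241
grasp_force: 49.8
```

Call:
move_arm --motion '[[[-0.0063,0.0047,0],[0,0,0],-1],[[-0.0069,0.0038,0],[0,0,0],-1],[[-0.0073,0.0029,0],[0,0,0],-1]]'

```text
clock: 20.7
position: [0.5341, -0.0163, 0.1273]
ee_rot: [0.707, 0.707, 0.0, -0.0]
ft_force: [-5.9, -0.8, 11.2]
grip_width: 0.243
grasp_force: 49.8
```

Call:
move_arm --motion '[[[-0.0076,0.0019,0],[0,0,0],-1],[[-0.0078,0.0009,0],[0,0,0],-1],[[-0.0079,-0.0001,0],[0,0,0],-1]]'

```text
clock: 21.0
position: [0.5361, -0.0333, 0.1273]
ee_rot: [0.707, 0.707, 0.0, -0.0]
ft_force: [-5.4, 1.1, 10.1]
grip_width: 0.245
grasp_force: 49.8
```

Call:
move_arm --motion '[[[-0.0078,-0.0012,0],[0,0,0],-1],[[-0.0075,-0.0022,0],[0,0,0],-1],[[-0.0072,-0.0031,0],[0,0,0],-1]]'

```text
clock: 21.3
position: [0.5316, -0.05, 0.1274]
ee_rot: [0.707, 0.707, 0.001, -0.0]
ft_force: [-2.3, 3.5, 7.8]
grip_width: 0.235
grasp_force: 49.5
```

Call:
move_arm --motion '[[[-0.0067,-0.0041,0],[0,0,0],-1],[[-0.0061,-0.0049,0],[0,0,0],-1],[[-0.0054,-0.0057,0],[0,0,0],-1]]'

```text
clock: 21.6
position: [0.5211, -0.0639, 0.1275]
ee_rot: [0.707, 0.707, 0.001, 0.001]
ft_force: [1.8, 1.8, 5.4]
grip_width: 0.241
grasp_force: 49.3
```

Call:
move_arm --motion '[[[-0.0047,-0.0063,0],[0,0,0],-1],[[-0.0038,-0.0069,0],[0,0,0],-1],[[-0.0029,-0.0073,0],[0,0,0],-1]]'

```text
clock: 21.9
position: [0.5058, -0.0728, 0.1275]
ee_rot: [0.707, 0.707, 0.001, 0.001]
ft_force: [2.0, -0.8, 6.0]
grip_width: 0.244
grasp_force: 49.2
```

Call:
move_arm --motion '[[[-0.0019,-0.0076,0],[0,0,0],-1],[[-0.0009,-0.0078,0],[0,0,0],-1],[[0.0002,-0.0079,0],[0,0,0],-1]]'

```text
clock: 22.2
position: [0.4881, -0.0752, 0.1275]
ee_rot: [0.707, 0.707, 0.001, 0.001]
ft_force: [0.4, -1.0, 6.4]
grip_width: 0.241
grasp_force: 49.3
```

Call:
move_arm --motion '[[[0.0012,-0.0078,0],[0,0,0],-1],[[0.0022,-0.0075,0],[0,0,0],-1]]'

```text
clock: 22.4
position: [0.4806, -0.0737, 0.1282]
ee_rot: [0.707, 0.707, 0.003, 0.005]
ft_force: [37.7, -11.7, -22.5]
grip_width: 0.243
grasp_force: 49.9
```

The reaction force jumped to 38 N, so the crank is at its hard stop. I ease off the excess push, release and lift.

Call:
move_arm --motion '[[[-0.0008,0.0035,0],[0,0,0],-1],[[0,0,0],[0,0,0],-1]]'

```text
clock: 22.6
position: [0.4815, -0.0741, 0.1278]
ee_rot: [0.707, 0.707, 0.002, 0.003]
ft_force: [14.0, -5.8, -3.1]
grip_width: 0.239
grasp_force: 51.5
```

Call:
move_arm --motion '[[[0,0,0],[0,0,0],1],[[0,0,0],[0,0,0],1],[[0,0,0],[0,0,0],1],[[0,0,0],[0,0,0],1],[[0,0,0],[0,0,0],1],[[0,0,0],[0,0,0],1],[[0,0,-0.04],[0,0,0],1],[[0,0,-0.055],[0,0,0],1],[[0,0,-0.055],[0,0,0],1],[[0,0,-0.055],[0,0,0],1],[[0,0,0],[0,0,0],1],[[0,0,0],[0,0,0],1]]'

```text
clock: 23.8
position: [0.4788, -0.0726, 0.2807]
ee_rot: [0.707, 0.707, 0.001, 0.0]
ft_force: [0.4, 0.6, -0.2]
grip_width: 1.0
grasp_force: 0.0
```

```bash
python3 - <<'E'
from h import *
rel()
w=cam('wrist');s=cam('side')
M=np.zeros((600,800,3),np.uint8)
M[:420,:400]=cv2.resize(w['pixels'][:280,150:417,::-1],(400,420));M[:440,410:790]=cv2.resize(s['pixels'][175:285,235:330,::-1],None,fx=4,fy=4,interpolation=cv2.INTER_CUBIC)
cv2.imwrite('pics/m6.png',M)
E
```

```text
clock 23.80 pos [ 0.4788 -0.0726  0.2807] yang 0.0000 tilt [ 1.5e-03  5.0e-04 -1.0e+00] F [ 0.4  0.6 -0.2] j7 0.05 w 1.000 g 0.0
```

View pics/m6.png

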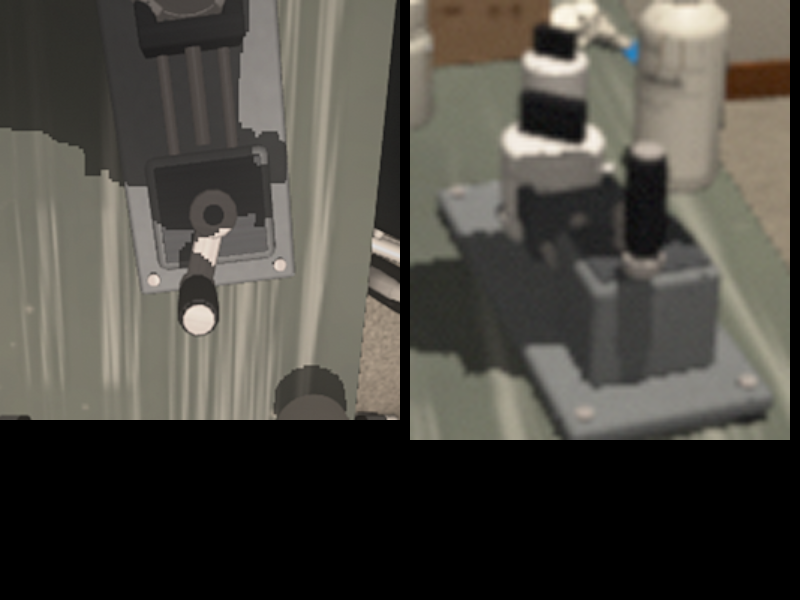

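The jaw is against the cover, the cover is flat on the plate, the crank is at its stop and the gripper is clear.

```bash
python3 -c "
from workcell import order
print(order.hand_in())"
```

```text
the job is handed in; nothing more can be done
None
```

The job is handed in: the large cover is seated on the plate and locked clockwise, and the crank was turned in one grip to its hard stop with the keeper jaw against the cover. It took about 24 s, and the small cover, bottle and jar were left where they stood.

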